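Clear the stand, weight the glue joint, put the bottles back

TASK

The brass weight is hemmed in on the round plywood stand by the glue bottle, the water bottle and the spray can. First move those three across to the round rubber mat and stand them upright on it, then set the brass weight on the middle of the glued block's top to press the joint, and then put the glue bottle, the water bottle and the spray can back on the stand, each upright on the same cork roundel where it stood. Do not knock anything over and do not shift the glued block.

Things in the scene. Friction and masses are not known exactly. Their poses are not given: they have to be found in the camera images.
- stand: Fixed round plywood board, 216 mm across, 12 mm thick, flat; origin at the centre of its underside. Flush in its top: a dark steel disc (52 mm across) in the middle and three cork roundels (74 mm across), centres 66 mm from the middle at 0, 120 and 240 degrees from the stand's x axis. At the start the weight is on the disc and one tall thing on each roundel; which is where changes.
- mat: Fixed round black rubber mat, 236 mm across, 4 mm thick, flat on top, with nothing on it at the start; origin at the centre of its underside. Stand and mat lie on opposite sides of the bench, either way round.
- glue_bottle: White round glue bottle with green foot and orange pointed nozzle, upright, 63 mm across and 199 mm high; origin at the centre of its underside, z up. Straight body to 100 mm, 61 mm across at 128 mm, then a shoulder; the nozzle is 29 mm across from 150 to 165 mm and runs to a point. Rigid, about 0.2 to 0.4 kg.
- water_bottle: Clear plastic water bottle with a white cap, rigid, upright, 214 mm high; square with rounded corners, 59 mm over its flats, 71 mm over the corners, flats facing its own x and y axes; straight to 152 mm, then tapering to the neck; cap 32 mm across from 204 to 214 mm. Origin at the centre of its underside, z up. About 0.2 to 0.4 kg.
- spray_can: Plain bare-metal spray can with a black cap, upright, 170 mm high; straight round body 52 mm across up to 128 mm, cap 38 mm across from 138 to 170 mm. Origin at the centre of its underside, z up. About 0.17 to 0.33 kg.
- brass_weight: Turned brass weight with a small knob, 47 mm across, 44 mm high; straight side up to 24 mm above its base, then sloping in to the knob (16 mm across at 43 mm). Origin at the centre of its underside, z up. 0.35 kg.
- glued_block: Loose glued-up block on the bench between stand and mat: a dark walnut block 52 x 120 x 42 mm with a slightly paler strip 45 x 105 x 24 mm joined flat on top of it, centred. Origin at the centre of its underside, long side along its y axis, z up; the top of the strip is 66 mm above the origin. About 0.33 kg.
Mind the look-alikes: they are no part of the job. Leave any blue or green look-alike of the brass_weight alone.

How it is judged:
By the outcome, as a careful person would: the job done as asked, in the order asked, and still so for the second after the job is handed in, with the robot touching nothing.
It also fails if it takes over 144 s, if anything falls off the work surface, if the arm or the gripper's body presses on something with over 40 N, if the wrist force passes 120 N, or if a joint passes its speed limit or range.

ROBOT

A 7-joint arm with a two-finger parallel gripper is mounted at the origin on a cart in front of the work surface, level with it; the furniture and walls round the work are solid. World frame = base frame: x ahead of the robot, y to its left, z up, the work surface at z = 0. Lengths are in m, angles in rad, forces in N, time in s.
With the tool pointing down it reaches from about 0.425 to 0.925 m from the base axis. Payload 6.8 kg.
Tool frame: the origin (TCP) lies at the very end of the fingers, on their centre line; the grasp point (between the pads) lies 19 mm behind it; z points along the fingers, y is the line along which they close (so a half turn about z gives the same grasp; the last joint's range is limited). The gripper opens to 85 mm and grips with 20 to 120 N. Pads are 22 mm wide; open, the fingers measure 114 mm over their backs; the gripper's body (76 mm by 85 mm) begins 54 mm behind the grasp point. The pads swing forward as they close: fully open they stand 13 mm farther back than shut.
Start: joints at [1.164, 0.477, 0.022, 1.555, -0.011, 1.109, -0.083], TCP at [0.199, -0.645, 0.231] pointing down, gripper open.
Joint ranges: [-2.96, 2.96], [-0.34, 2.1], [-1.41, 1.46], [0.24, 2.44], [-1.37, 4.51], [0.17, 1.92], [-2.96, 2.96]. Speed limits (rad/s): [2.39, 2.39, 3.14, 3.14, 3.14, 3.14, 3.14].

INTERFACE

Orientations are given as a unit quaternion [w, x, y, z].
In Python, from station import bot gives the robot as it stands.
- The arm moves only by the tool jog_arm, never from a script. Its argument "motion" is a list of rows, each a list of 7 numbers: the turn, a rotation vector about the tool's x, y, z in rad, then the shift along the tool's x, y, z in mm, then the finger opening in mm, from 0 to 85.4. A call has 1 to 10 rows; each row is the pose to reach, as a shift and turn from the pose commanded when the call began, along the tool's axes at that moment; what a row does not reach only later rows make up. A row lasts 1/8 s, in which the tool goes at most 62.5 mm and 10.7 degrees, less where a joint would pass 70% of its speed; a pose out of reach is approached as far as the arm can. A call with a gripper value outside its range is refused whole. The fingers move at their own pace and stop on an object; "grip_force" is the grip in N (left out, the last holds). Time passes only in rows, so rows that repeat a pose let the fingers close. It gives the time, the measured TCP pose, the force, the opening and the grip force at its end, in the units of the state.
- bot.get_obs(): the state, without advancing time (a new reading comes with each control period).
- bot.read_camera(name): name is "side" or "top" or "wrist"; returns a dict with "pixels" (400x640x3 uint8, red, green, blue), "camera_matrix" (3x3 intrinsics, pixels), "T" (4x4, takes a point from camera to world coordinates); the wrist camera has in their place "tool_from_camera" (4x4, takes a point from camera to tool coordinates, whose origin is the TCP and whose axes are the flange's). Camera axes: x right, y down, z forward; pixel columns grow to the right and rows downward; lengths in m; the calibration is good to about 2 mm. The wrist camera is an equidistant fisheye: a pixel r from the principal point sees the ray r / f radians off the axis. A picture is of the moment at which its call begins: read the wrist's pose just before it. There is no depth.
- bot.hand_in(): hands the job in; it is judged then, once.
Trained networks look in a picture, given as the dict that the camera call returned (one of the last four; its "shot" number tells which), for a name from the list of things; names that differ only in an ending like _2 or _b are one class to them, and where a whole thing is asked for, a point or a joint stands for the part that bears it (a point fixed in the world has none). Each returns a list of dicts, best first, with "score" (0 to 1); they miss things now and then, are a little off and sometimes report something else, mostly with a low value. They report only what shows in the picture. A call takes as long as a camera call. They do not tell look-alikes from the thing itself.
- bot.spot_in(thing, picture): "xy" ([column, row] in pixels, amid what is visible of it).
- bot.tip_of(thing, picture): "xy" ([column, row] in pixels: a listed point, or the origin of a listed thing).
The state is a dict: "t": time; "q": joint angles; "joint_vel": joint speeds; "joint_torque": joint torques, N m; "eef_pos": TCP position; "tool_rot": TCP orientation; "contact_force": force on the tool from outside, world axes, zero at the start; "torque": the same for the moment, N m; "gripper_width": opening from 0.0 (shut) to 1.0 (fully open); "grasp_force": force on a finger pad.
Only numpy, scipy, OpenCV 4.12 (cv2) and the standard library are available. Lean on these libraries where they do the work, as an engineer would, in place of code of your own. Each camera call takes 0.05 s, during which the arm holds its last target. There are 200 camera calls.

## Working session

There is one attempt and no reset: what is moved stays moved. The work goes in short steps, Python scripts to look and compute and a tool call to move; the robot and the scene stay as the last step left them, time stands still between calls to the robot, and variables do not carry over. Pictures are saved under pics/ and viewed, at most 14 in all, crops included, and the job is handed in when it is done.

Besides the shell and the picture viewer there is one more tool, called as a command line: name --pt "numbers of a row" for each row, then --argument value for the rest. jog_arm: Moves the arm, as the interface text tells. Its arguments: {"type":"object","properties":{"motion":{"type":"array"},"grip_force":{"type":"number"}},"required":["motion"]}

```bash
mkdir -p pics; cat > h.py <<'E'
import numpy as np, cv2
from station import bot
from scipy.spatial.transform import Rotation as R
def save(p,n): cv2.imwrite('pics/'+n+'.png',p['pixels'][:,:,::-1])
def at_z(p,xy,z):
    K=np.array(p['camera_matrix']);T=np.array(p['T'])
    d=T[:3,:3]@np.linalg.solve(K,[xy[0],xy[1],1.]);o=T[:3,3]
    return o+d*(z-o[2])/d[2]
def proj(p,X):
    K=np.array(p['camera_matrix']);T=np.array(p['T'])
    c=T[:3,:3].T@(np.array(X)-T[:3,3]);u=K@c;return u[:2]/u[2]
E
python3 - <<'E'
from h import *
o=bot.get_obs();print({k:np.round(v,3) for k,v in o.items()})
for n in('top','side'):
    p=bot.read_camera(n);save(p,n+'0');print(n,np.round(p['T'],3).tolist(),np.round(p['camera_matrix'],1).tolist())
    for t in['stand','mat','glue_bottle','water_bottle','spray_can','brass_weight','glued_block']:
        for d in bot.tip_of(t,p)[:3]: print(t,'tip',np.round(d['xy'],1),round(d['score'],2),np.round(at_z(p,d['xy'],0.012 if t in('glue_bottle','water_bottle','spray_can','brass_weight') else 0),3))
E
```

```text
{'t': np.float64(0.0), 'q': array([ 1.164,  0.478,  0.022,  1.556, -0.012,  1.109, -0.083]), 'joint_vel': array([-0.001,  0.001, -0.001,  0.002,  0.   ,  0.001, -0.001]), 'joint_torque': array([-0.0000e+00, -5.9645e+01,  1.6080e+00, -2.8120e+01,  1.3000e-02,
        1.0000e-02, -0.0000e+00]), 'eef_pos': array([ 0.199, -0.645,  0.23 ]), 'tool_rot': array([-0.001,  0.989,  0.149, -0.   ]), 'contact_force': array([ 0.544, -0.192, -0.525]), 'torque': array([ 0.05 , -0.029,  0.021]), 'grasp_force': np.float64(0.0), 'gripper_width': np.float64(1.001)}
top [[0.014, -0.99, 0.141, 0.26], [-1.0, -0.014, -0.001, -0.008], [0.003, -0.141, -0.99, 1.343], [0.0, 0.0, 0.0, 1.0]] [[488.5, 0.0, 323.9], [0.0, 488.5, 196.5], [0.0, 0.0, 1.0]]
stand tip [428.6 167.3] 0.76 [ 0.539 -0.302  0.   ]
mat tip [210.8 167. ] 0.69 [0.531 0.308 0.   ]
glue_bottle tip [406.3 162.2] 0.61 [ 0.55  -0.238  0.012]
water_bottle tip [439.5 188.1] 0.74 [ 0.478 -0.329  0.012]
spray_can tip [441.5 146.2] 0.76 [ 0.597 -0.337  0.012]
brass_weight tip [431.1 166. ] 0.77 [ 0.54  -0.307  0.012]
brass_weight tip [388.2 257.7] 0.75 [ 0.286 -0.186  0.012]
brass_weight tip [423.1 251.7] 0.49 [ 0.303 -0.281  0.012]
glued_block tip [302.8 201.7] 0.68 [0.437 0.048 0.   ]
side [[-0.963, -0.163, 0.213, 0.122], [-0.268, 0.643, -0.718, 1.044], [-0.019, -0.748, -0.663, 0.997], [0.0, 0.0, 0.0, 1.0]] [[503.7, 0.0, 320.3], [0.0, 503.7, 197.3], [0.0, 0.0, 1.0]]
stand tip [314.1 145.1] 0.57 [ 0.533 -0.287 -0.   ]
mat tip [248.7 280.2] 0.73 [0.533 0.313 0.   ]
glue_bottle tip [309.  150.5] 0.64 [ 0.536 -0.237  0.012]
water_bottle tip [337.5 135.5] 0.55 [ 0.466 -0.344  0.012]
spray_can tip [303.3 134.4] 0.82 [ 0.582 -0.322  0.012]
brass_weight tip [379.6 174.1] 0.67 [ 0.289 -0.172  0.012]
brass_weight tip [311.9 136.6] 0.56 [ 0.549 -0.317  0.012]
brass_weight tip [381.5 156.6] 0.48 [ 0.299 -0.262  0.012]
glued_block tip [312.6 214.5] 0.93 [0.443 0.042 0.   ]
```

View pics/top0.png

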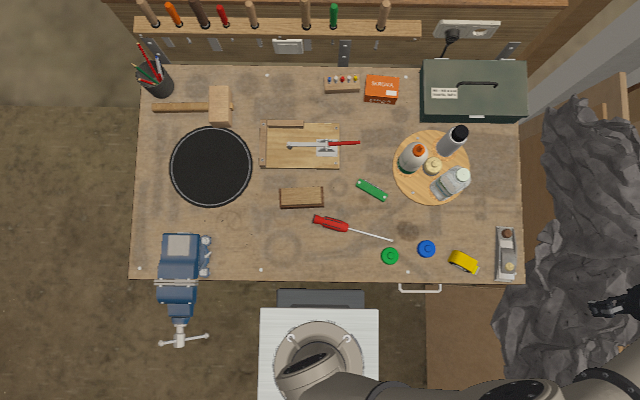

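View pics/side0.png

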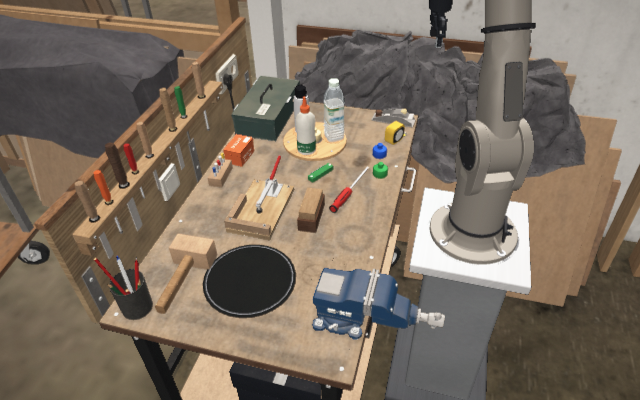

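The top view shows the stand at (431,166) with glue (414,157), spray can (455,138), water (452,182) and the brass weight (432,166). The mat is at (210,166) and the block at (301,197).

What could be taken for the brass weight: the brass one on the stand's disc at (432,166), the green one at (390,256) and the blue one at (426,248). I choose the one on the stand.

```bash
cat >> h.py <<'E'
def plan(pos,yaw=None):
    """shift (mm, tool axes) and turn about tool z to bring TCP to pos, tool-x yaw (deg, mod 180), tool pointing down"""
    o=bot.get_obs();q=np.array(o['tool_rot']);r=R.from_quat(q[[1,2,3,0]])
    s=r.inv().apply(np.array(pos)-o['eef_pos'])*1000
    x=r.as_matrix()[:,0];cy=np.degrees(np.arctan2(x[1],x[0]))
    if yaw is None: yaw=cy
    dy=(yaw-cy+90)%180-90
    g=R.from_euler('z',cy+dy,degrees=True)*R.from_euler('x',180,degrees=True)
    print('t',round(float(o['t']),2),'eef',np.round(o['eef_pos'],4),'yaw',round(cy,1),'q7',round(o['q'][6],2),'turn',np.round((r.inv()*g).as_rotvec(),3),'shift',np.round(s,1),'F',np.round(o['contact_force'],1),'w',round(float(o['gripper_width'])*85.4,1))
E
python3 - <<'E'
from h import *
p=bot.read_camera('top');im=p['pixels'][:,:,::-1].copy()
hsv=cv2.cvtColor(im,cv2.COLOR_BGR2HSV)
def big(m,box):
    k=np.zeros_like(m);x0,y0,x1,y1=box;k[y0:y1,x0:x1]=m[y0:y1,x0:x1]
    return max(cv2.findContours(k,cv2.RETR_EXTERNAL,cv2.CHAIN_APPROX_NONE)[0],key=cv2.contourArea)
m=(hsv[:,:,2]<70).astype(np.uint8)*255
c=big(m,(155,115,265,215));e=cv2.fitEllipse(c);print('mat',e,at_z(p,e[0],.004))
crop=cv2.resize(im[120:270,275:485],None,fx=3.8,fy=3.8,interpolation=cv2.INTER_CUBIC)
cv2.imwrite('pics/crop.png',crop)
# stand consistency
for n,xy,z in[('glue',(406.3,162.2),.012),('water',(439.5,188.1),.012),('spray',(441.5,146.2),.012)]:
    print(n,at_z(p,xy,z))
c=np.array([.539,-.302]);
for a in range(0,360,1): pass
plan([.50,-.29,.40],0)
E
```

```text
mat ((210.19036865234375, 166.16790771484375), (73.4024429321289, 76.05998229980469), 54.64762496948242) [0.53249289 0.30872563 0.004     ]
glue [ 0.55000895 -0.23770008  0.012     ]
water [ 0.47834802 -0.32868849  0.012     ]
spray [ 0.5970915  -0.33661441  0.012     ]
t 0.85 eef [ 0.1987 -0.6451  0.2313] yaw 17.1 q7 -0.08 turn [ 0.    -0.     0.299] shift [ 392.5 -250.7 -168.7] F [ 0.1  0.2 -0.5] w 85.5
```

View pics/crop.png

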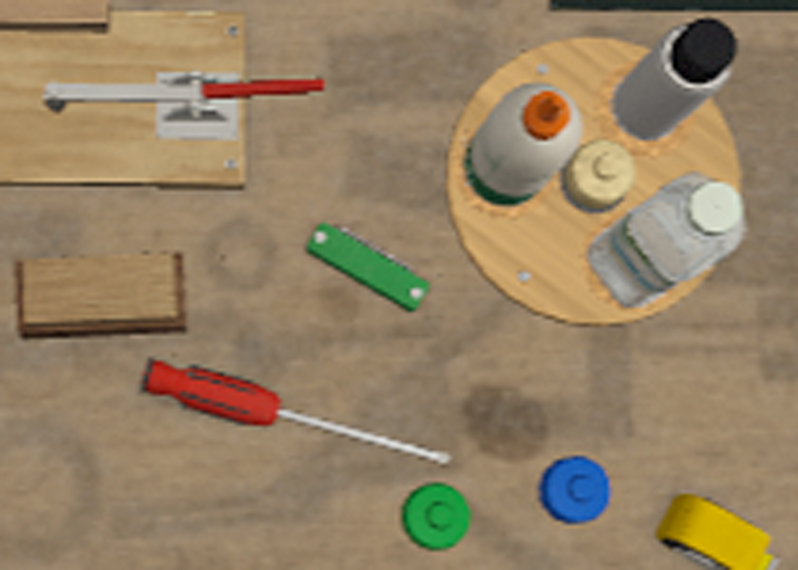

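The crop confirms it: the brass weight sits on the disc at crop (600,172), and the green and blue discs are the look-alikes. The cap tops show clearly, so I'll compute positions from them and move to hover over the stand.

```bash
python3 - <<'E'
from h import *
p=bot.read_camera('top')
for n,xy,z in[('spray',(706,48),.182),('water',(717,207),.226),('glue',(546,100),.211),('weightknob',(606,163),.056),('stand',(594,181),.012),('strip',(102,291),.066),('stripL',(20,292),.066),('stripR',(184,286),.066)]:
    print(n,np.round(at_z(p,(xy[0]/3.8+275,xy[1]/3.8+120),z),4))
E
```

```text
spray [ 0.5889 -0.3426  0.182 ]
water [ 0.4762 -0.3341  0.226 ]
glue [ 0.5457 -0.2332  0.211 ]
weightknob [ 0.5396 -0.3059  0.056 ]
stand [ 0.5356 -0.3071  0.012 ]
strip [0.4416 0.0485 0.066 ]
stripL [0.4401 0.1054 0.066 ]
stripR [ 0.4459 -0.0084  0.066 ]
```

jog_arm --pt "0 0 0.05 0 0 -30 85" --pt "0 0 0.15 20 -15 -80 85" --pt "0 0 0.3 60 -40 -120 85" --pt "0 0 0.3 110 -70 -150 85" --pt "0 0 0.3 160 -102 -168 85" --pt "0 0 0.3 210 -134 -168 85" --pt "0 0 0.3 260 -166 -168 85" --pt "0 0 0.3 310 -198 -168 85" --pt "0 0 0.3 360 -230 -168 85" --pt "0 0 0.3 392 -250 -168 85"

```text
t: 2.15
eef_pos: [0.5016, -0.2876, 0.3995]
tool_rot: [-0.0, 1.0, 0.001, 0.0]
contact_force: [-0.3, -0.4, -0.4]
gripper_width: 0.999
grasp_force: 0.0
```

```bash
python3 - <<'E'
from h import *
plan([.55,-.24,.40],0)
p=bot.read_camera('wrist');save(p,'w1');print({k:np.round(v,4).tolist() for k,v in p.items() if k not in('pixels',)})
for t in ['glue_bottle','water_bottle','spray_can','brass_weight']:
    print(t,[ (np.round(d['xy'],1),round(d['score'],2)) for d in bot.tip_of(t,p)[:2]])
E
```

```text
t 2.15 eef [ 0.5016 -0.2876  0.3995] yaw 0.1 q7 -1.19 turn [-0.001 -0.001  0.002] shift [ 48.5 -47.5  -0.4] F [-0.3 -0.4 -0.4] w 85.3
{'camera_matrix': [[309.7069, 0.0, 320.3882], [0.0, 309.7069, 200.6899], [0.0, 0.0, 1.0]], 'tool_from_camera': [[-0.0003, -0.9619, -0.2735, 0.0689], [1.0, -0.0003, -0.0002, 0.0001], [0.0001, -0.2735, 0.9619, -0.1432], [0.0, 0.0, 0.0, 1.0]], 'shot': 5}
glue_bottle [(array([292.4, 129.4]), 0.82)]
water_bottle [(array([345. , 171.6]), 0.82)]
spray_can [(array([353.8, 102.6]), 0.96)]
brass_weight [(array([332.6, 134.3]), 0.9), (array([272.2, 261.2]), 0.81)]
```

View pics/w1.png

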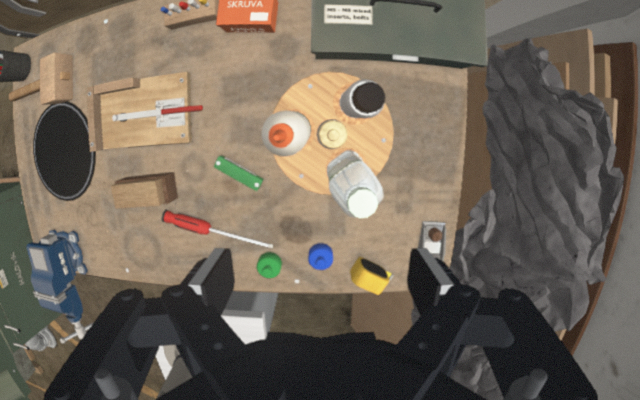

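The wrist view shows the caps of the spray can (369,96), the water bottle (363,203) and the glue bottle (280,133), with the brass knob at (333,131) and the look-alikes at (270,262) and (320,255).

```bash
cat >> h.py <<'E'
def wray(p,xy):
    K=np.array(p['camera_matrix']);f=K[0,0];d=np.array(xy)-K[:2,2];r=np.hypot(*d);th=r/f
    return np.r_[d/r*np.sin(th),np.cos(th)]
def wat_z(p,xy,z,pos,q):
    T=np.array(p['tool_from_camera']);r=R.from_quat(np.array(q)[[1,2,3,0]])
    o=r.apply(T[:3,3])+pos;d=r.apply(T[:3,:3]@wray(p,xy));return o+d*(z-o[2])/d[2]
E
python3 - <<'E'
from h import *
o=bot.get_obs();p=bot.read_camera('wrist')
q=o['tool_rot'];e=o['eef_pos']
for n,xy,z in[('spray',(369,96),.182),('water',(363,203),.226),('glue',(280,133),.205),('knob',(333,130),.056),('stand',(333,132.5),.012),('sprayB',(353.8,102.6),.012),('waterB',(345,171.6),.012),('glueB',(292.4,129.4),.012),('weightB',(332.6,134.3),.012)]:
    print(n,np.round(wat_z(p,xy,z,e,q),4))
P=np.array([[.546,-.236],[.477,-.333],[.590,-.341]])
c=P.mean(0);print(c,np.linalg.norm(P-c,axis=1),np.degrees(np.arctan2(*(P-c).T[::-1])))
E
```

```text
spray [ 0.5909 -0.3481  0.182 ]
water [ 0.4754 -0.3374  0.226 ]
glue [ 0.5488 -0.248   0.205 ]
knob [ 0.5443 -0.3117  0.056 ]
stand [ 0.5378 -0.3135  0.012 ]
sprayB [ 0.5896 -0.3487  0.012 ]
waterB [ 0.4698 -0.3348  0.012 ]
glueB [ 0.5436 -0.2443  0.012 ]
weightB [ 0.5347 -0.3128  0.012 ]
[ 0.53766667 -0.30333333] [0.06784705 0.06753189 0.06447911] [  82.94481394 -153.94085867  -35.74427226]
```

jog_arm --pt "0 0 0 20 -20 20 85" --pt "0 0 0 43 -46 60 85" --pt "0 0 0 43 -46 100 85" --pt "0 0 0 43 -46 129 85" --pt "0 0 0 43 -46 129 85"

```text
t: 3.08
eef_pos: [0.5406, -0.246, 0.2681]
tool_rot: [-0.001, 1.0, -0.002, -0.002]
contact_force: [0.7, -0.2, 1.0]
gripper_width: 0.993
grasp_force: 0.0
```

```bash
cat >> h.py <<'E'
def look(name):
    o=bot.get_obs();p=bot.read_camera('wrist');save(p,name);return p,o['eef_pos'],o['tool_rot'],cv2.cvtColor(p['pixels'],cv2.COLOR_RGB2HSV)
def blob(m,near,rad):
    k=np.zeros(m.shape,np.uint8);cv2.circle(k,tuple(int(v) for v in near),rad,255,-1)
    cs=cv2.findContours((m.astype(np.uint8)*255)&k,cv2.RETR_EXTERNAL,cv2.CHAIN_APPROX_NONE)[0]
    c=max(cs,key=cv2.contourArea);e=cv2.minEnclosingCircle(c);return c,e
E
python3 - <<'E'
from h import *
p,e,q,h=look('w2')
m=((h[:,:,0]<14)|(h[:,:,0]>172))&(h[:,:,1]>140)&(h[:,:,2]>120)
c,ci=blob(m,(320,240),110);M=cv2.moments(c);cen=(M['m10']/M['m00'],M['m01']/M['m00'])
print(e,cv2.contourArea(c),ci,cen)
for z in(.162,.177,.19):print(z,np.round(wat_z(p,ci[0],z,e,q),4),np.round(wat_z(p,cen,z,e,q),4))
E
```

```text
[ 0.54060853 -0.24598105  0.26814676] 1009.5 ((313.015869140625, 193.5465087890625), 18.8854923248291) (312.84827472346046, 193.65411920092453)
0.162 [ 0.5444 -0.2398  0.162 ] [ 0.5443 -0.2397  0.162 ]
0.177 [ 0.5483 -0.2403  0.177 ] [ 0.5482 -0.2401  0.177 ]
0.19 [ 0.5518 -0.2406  0.19  ] [ 0.5517 -0.2405  0.19  ]
```

View pics/w2.png

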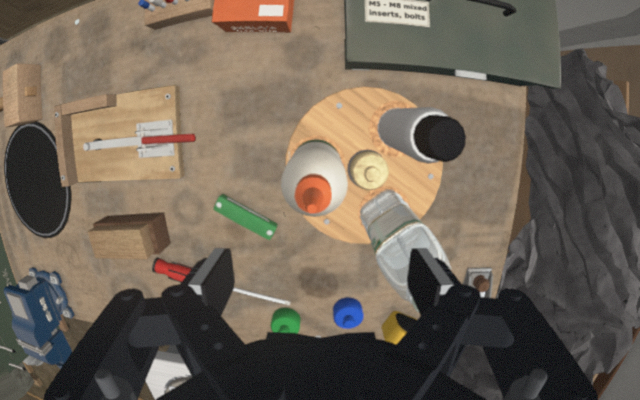

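The orange nozzle is at (313,193) and the water bottle leans outward only by perspective. The nozzle works out at about (0.547,-0.240), which agrees with the base estimate.

```bash
python3 - <<'E'
from h import *
plan([.546,-.2405,.149],0)
E
```

```text
t 3.12 eef [ 0.5419 -0.2461  0.2702] yaw -0.2 q7 -1.31 turn [-0.     0.001 -0.003] shift [  4.2  -5.6 121.2] F [ 0.3 -0.3 -0.1] w 84.7
```

jog_arm --pt "0 0 0 4 -5 30 85" --pt "0 0 0 4 -5 70 85" --pt "0 0 0 4 -5 105 85" --pt "0 0 0 4 -5 120 85" --pt "0 0 0 4 -5 120 85" --pt "0 0 0 4 -5 120 85" --grip_force 50

```text
t: 3.88
eef_pos: [0.5481, -0.2405, 0.1523]
tool_rot: [0.001, 1.0, -0.001, 0.001]
contact_force: [0.8, 1.1, 0.1]
gripper_width: 0.996
grasp_force: 0.0
```

```bash
python3 - <<'E'
from h import *
plan([.546,-.2405,.149],0)
E
```

```text
t 3.88 eef [ 0.5481 -0.2405  0.1523] yaw -0.1 q7 -1.35 turn [ 0.001 -0.003 -0.002] shift [-2.1  0.   3.3] F [0.8 1.1 0.1] w 85.1
```

jog_arm --pt "0 0 0 -1 0 3 60" --pt "0 0 0 -1 0 3 40" --pt "0 0 0 -1 0 3 30" --pt "0 0 0 -1 0 3 15" --pt "0 0 0 -1 0 3 10" --pt "0 0 0 -1 0 3 10" --pt "0 0 0 -1 0 3 10" --pt "0 0 0 -1 0 3 10" --grip_force 50

```text
t: 4.88
eef_pos: [0.5474, -0.2401, 0.1495]
tool_rot: [0.001, 1.0, -0.001, 0.002]
contact_force: [-1.6, -0.2, 10.6]
gripper_width: 0.442
grasp_force: 41.6
```

```bash
python3 - <<'E'
from h import *
plan([.540,.3745,.25],0)
E
```

```text
t 4.88 eef [ 0.5474 -0.2401  0.1495] yaw -0.1 q7 -1.35 turn [ 0.001 -0.004 -0.001] shift [  -7.8 -614.5 -101.2] F [-1.6 -0.2 10.6] w 37.7
```

The width reads 38 mm, not 29, with an upward push, so the fingertips caught the shoulder. I'll open, raise the tool about 9 mm and grip again.

jog_arm --pt "0 0 0 0 0 0 55" --pt "0 0 0 0 0 0 60" --pt "0 0 0 0 0 -5 60" --pt "0 0 0 0 0 -9 60" --pt "0 0 0 0 0 -9 40" --pt "0 0 0 0 0 -9 25" --pt "0 0 0 0 0 -9 10" --pt "0 0 0 0 0 -9 10" --pt "0 0 0 0 0 -9 10" --pt "0 0 0 0 0 -9 10" --grip_force 50

```text
t: 6.12
eef_pos: [0.5462, -0.2396, 0.1568]
tool_rot: [-0.0, 1.0, -0.001, 0.0]
contact_force: [-0.3, 1.0, 5.7]
gripper_width: 0.326
grasp_force: 43.8
```

```bash
python3 - <<'E'
from h import *
plan([.540,.3745,.25],0)
p,e,q,h=look('w3')
E
```

```text
t 6.12 eef [ 0.5462 -0.2396  0.1568] yaw -0.1 q7 -1.35 turn [-0.    -0.001 -0.001] shift [  -6.8 -614.1  -93.1] F [-0.3  1.   5.7] w 27.9
```

View pics/w3.png

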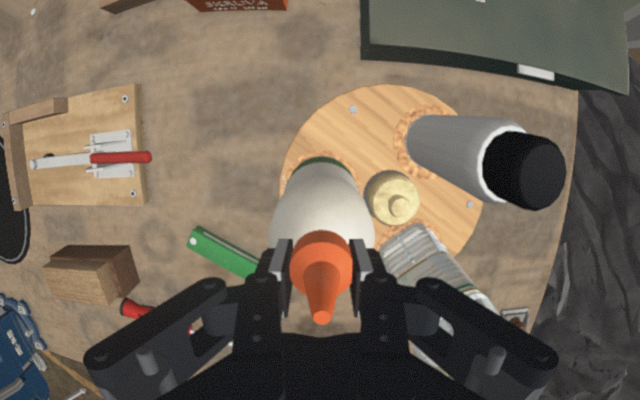

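The grip on the nozzle is good: the orange nozzle is between the pads at (320,268) and the bottle is upright. Next I'll lift it and carry it to the mat.

jog_arm --pt "0 0 0 0 0 -8 10" --pt "0 0 0 0 0 -25 10" --pt "0 0 0 0 0 -50 10" --pt "0 0 0 0 -5 -80 10" --pt "0 0 0 0 -20 -102 10" --pt "0 0 0 0 -45 -112 10" --pt "0 0 0 -1 -80 -112 10" --pt "0 0 0 -2 -120 -112 10" --pt "0 0 0 -2 -165 -112 10" --pt "0 0 0 -3 -210 -112 10"

```text
t: 7.42
eef_pos: [0.5429, -0.0287, 0.2691]
tool_rot: [0.0, 1.0, -0.001, 0.0]
contact_force: [0.5, 0.7, -4.1]
gripper_width: 0.321
grasp_force: 50.9
```

jog_arm --pt "0 0 0 -1 -45 0 10" --pt "0 0 0 -1 -90 0 10" --pt "0 0 0 -2 -135 0 10" --pt "0 0 0 -2 -180 0 10" --pt "0 0 0 -3 -225 0 10" --pt "0 0 0 -3 -270 0 10" --pt "0 0 0 -4 -310 0 10" --pt "0 0 0 -4 -345 0 10" --pt "0 0 0 -4 -375 0 10" --pt "0 0 0 -4 -394 0 10"

```text
t: 8.68
eef_pos: [0.5391, 0.3656, 0.2687]
tool_rot: [-0.0, 1.0, -0.0, -0.0]
contact_force: [-0.1, -0.0, -3.0]
gripper_width: 0.311
grasp_force: 50.3
```

jog_arm --pt "0 0 0 0 -8 0 10" --pt "0 0 0 0 -10 0 10" --pt "0 0 0 0 -10 30 10" --pt "0 0 0 0 -10 60 10" --pt "0 0 0 0 -10 80 10" --pt "0 0 0 0 -10 90 10" --pt "0 0 0 0 -10 90 10" --pt "0 0 0 0 -10 90 10"

```text
t: 9.68
eef_pos: [0.5402, 0.3747, 0.1795]
tool_rot: [-0.001, 1.0, -0.001, 0.001]
contact_force: [-0.5, 0.4, -2.6]
gripper_width: 0.316
grasp_force: 50.3
```

```bash
python3 - <<'E'
from h import *
plan([.540,.3745,.149],0)
p=bot.read_camera('side');save(p,'s1');print([(t,[(np.round(d['xy']),round(d['score'],2)) for d in bot.tip_of(t,p)[:1]]) for t in('glue_bottle','mat')])
E
```

```text
t 9.68 eef [0.5402 0.3747 0.1795] yaw -0.1 q7 -2.47 turn [-0.001 -0.002 -0.001] shift [-0.2  0.2 30.5] F [-0.5  0.4 -2.6] w 27.0
[('glue_bottle', []), ('mat', [(array([249., 282.]), 0.72)])]
```

View pics/s1.png

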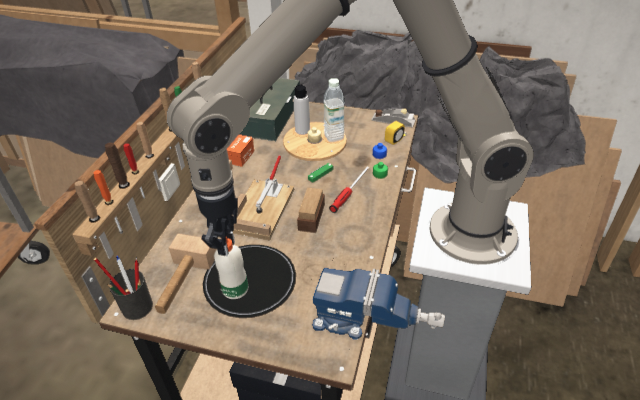

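The glue bottle hangs upright over the mat at (234,275). I'll lower it, release and retreat.

jog_arm --pt "0 0 0 0 0 12 10" --pt "0 0 0 0 0 20 10" --pt "0 0 0 0 0 25 10" --pt "0 0 0 0 0 28 10" --pt "0 0 0 0 0 30 10" --pt "0 0 0 0 0 31 10" --pt "0 0 0 0 0 31 10"

```text
t: 10.7
eef_pos: [0.5406, 0.3747, 0.1498]
tool_rot: [-0.001, 1.0, -0.001, 0.001]
contact_force: [-1.7, -2.3, 8.2]
gripper_width: 0.315
grasp_force: 52.8
```

jog_arm --pt "0 0 0 0 0 0 30" --pt "0 0 0 0 0 0 45" --pt "0 0 0 0 0 0 60" --pt "0 0 0 0 0 0 60" --pt "0 0 0 0 0 -10 60" --pt "0 0 0 0 0 -40 60" --pt "0 0 0 0 0 -80 60" --pt "0 0 0 0 0 -120 60" --pt "0 0 0 0 0 -150 60" --pt "0 0 0 0 0 -160 60"

```text
t: 11.95
eef_pos: [0.5401, 0.3749, 0.3101]
tool_rot: [-0.001, 1.0, -0.001, 0.002]
contact_force: [0.1, -0.4, -0.0]
gripper_width: 0.7
grasp_force: 0.0
```

```bash
python3 - <<'E'
from h import *
plan([.477,-.334,.31],0)
p=bot.read_camera('side');print([(t,[(np.round(d['xy']),round(d['score'],2),np.round(at_z(p,d['xy'],.004),3)) for d in bot.tip_of(t,p)[:1]]) for t in('glue_bottle','mat')])
E
```

```text
t 11.95 eef [0.5401 0.3749 0.3101] yaw -0.1 q7 -2.43 turn [-0.003 -0.003 -0.001] shift [-62.3 709.   -1.9] F [ 0.1 -0.4 -0. ] w 59.8
[('glue_bottle', [(array([239., 300.]), 0.93, array([0.532, 0.379, 0.004]))]), ('mat', [(array([248., 282.]), 0.91, array([0.531, 0.322, 0.004]))])]
```

jog_arm --pt "0 0 0 0 20 0 70" --pt "0 0 0 -5 60 0 70" --pt "0 0 0 -10 115 0 70" --pt "0 0 0 -15 172 0 70" --pt "0 0 0 -20 230 0 70" --pt "0 0 0 -25 288 0 70" --pt "0 0 0 -30 346 0 70" --pt "0 0 0 -35 404 0 70" --pt "0 0 0 -40 462 0 70" --pt "0 0 0 -45 520 0 70"

```text
t: 13.35
eef_pos: [0.4918, -0.1488, 0.3062]
tool_rot: [-0.0, 1.0, -0.001, -0.001]
contact_force: [0.8, 0.2, -0.2]
gripper_width: 0.821
grasp_force: 0.0
```

jog_arm --pt "0 0 0 -5 55 0 70" --pt "0 0 0 -10 110 0 70" --pt "0 0 0 -14 155 0 70" --pt "0 0 0 -17 180 0 70" --pt "0 0 0 -17 189 0 70" --pt "0 0 0 -17 189 0 70" --pt "0 0 0 -17 189 0 70"

```text
t: 14.22
eef_pos: [0.477, -0.3332, 0.3071]
tool_rot: [-0.0, 1.0, 0.0, -0.0]
contact_force: [-0.2, -1.1, 0.0]
gripper_width: 0.819
grasp_force: 0.0
```

```bash
python3 - <<'E'
from h import *
plan([.477,-.334,.200],0)
p,e,q,h=look('w4')
cv2.imwrite('pics/w4c.png',p['pixels'][130:330,220:480,::-1])
for t in('water_bottle','spray_can'):
  for d in bot.spot_in(t,p)[:1]+bot.tip_of(t,p)[:1]: print(t,np.round(d['xy'],1),round(d['score'],2),np.round(wat_z(p,d['xy'],.012,e,q),4))
m=(h[:,:,1]<45)&(h[:,:,2]>190);c,ci=blob(m,(322,262),70);print(cv2.contourArea(c),ci,np.round(wat_z(p,ci[0],.226,e,q),4))
E
```

```text
t 14.22 eef [ 0.477  -0.3332  0.3071] yaw 0.0 q7 -1.09 turn [-0.001  0.     0.001] shift [  0.    0.8 107.1] F [-0.2 -1.1  0. ] w 70.0
water_bottle [318.7 184.3] 0.96 [ 0.446  -0.3307  0.012 ]
water_bottle [317.8 165.7] 0.89 [ 0.4733 -0.3294  0.012 ]
spray_can [332.3  70.2] 0.64 [ 0.6097 -0.3496  0.012 ]
spray_can [327.7  80.2] 0.91 [ 0.5952 -0.3432  0.012 ]
1284.5 ((325.5970153808594, 203.44029235839844), 27.618194580078125) [ 0.48   -0.3372  0.226 ]
```

View pics/w4c.png

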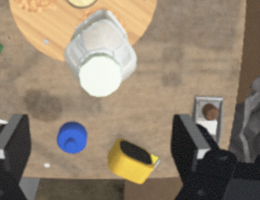

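The white cap is at (321,206), which gives about (0.478,-0.334), right under the tool. I'll descend to TCP z ≈ 0.205 and grip the cap.

jog_arm --pt "0 0 0 1 1 30 70" --pt "0 0 0 1 1 65 70" --pt "0 0 0 1 1 90 70" --pt "0 0 0 1 1 102 70" --pt "0 0 0 1 1 102 70" --pt "0 0 0 1 1 102 50" --pt "0 0 0 1 1 102 35" --pt "0 0 0 1 1 102 15" --pt "0 0 0 1 1 102 15" --pt "0 0 0 1 1 102 15" --grip_force 50

```text
t: 15.72
eef_pos: [0.4786, -0.3359, 0.2066]
tool_rot: [0.0, 1.0, -0.001, 0.001]
contact_force: [0.2, 0.7, 5.9]
gripper_width: 0.346
grasp_force: 49.1
```

jog_arm --pt "0 0 0 0 0 0 15" --pt "0 0 0 0 0 0 15" --pt "0 0 0 0 0 0 15"

```text
t: 16.1
eef_pos: [0.4786, -0.336, 0.2066]
tool_rot: [0.0, 1.0, -0.0, 0.001]
contact_force: [-0.4, 0.6, 5.9]
gripper_width: 0.351
grasp_force: 49.1
```

```bash
python3 - <<'E'
from h import *
plan([.472,.2815,.25],0)
p,e,q,h=look('w5')
cv2.imwrite('pics/w5c.png',p['pixels'][100:400,150:500,::-1])
E
```

```text
t 16.1 eef [ 0.4786 -0.336   0.2066] yaw -0.1 q7 -1.09 turn [ 0.001 -0.002 -0.001] shift [  -7.1 -617.4  -44. ] F [-0.4  0.6  5.9] w 30.0
```

View pics/w5c.png

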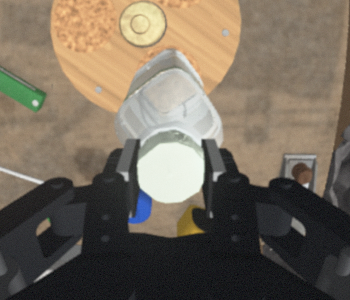

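The cap is gripped squarely between the pads at crop (170,170), with the bottle upright. I'll carry it to the mat.

jog_arm --pt "0 0 0 0 0 -8 15" --pt "0 0 0 0 0 -25 15" --pt "0 0 0 0 0 -50 15" --pt "0 0 0 0 -3 -78 15" --pt "0 0 0 0 -13 -100 15" --pt "0 0 0 0 -33 -110 15" --pt "0 0 0 -1 -65 -110 15" --pt "0 0 0 -2 -105 -110 15" --pt "0 0 0 -2 -150 -110 15" --pt "0 0 0 -3 -195 -110 15"

```text
t: 17.4
eef_pos: [0.4742, -0.1383, 0.3151]
tool_rot: [-0.0, 1.0, -0.0, -0.0]
contact_force: [1.2, 0.4, -2.8]
gripper_width: 0.355
grasp_force: 49.7
```

jog_arm --pt "0 0 0 -1 -45 0 15" --pt "0 0 0 -1 -90 0 15" --pt "0 0 0 -2 -135 0 15" --pt "0 0 0 -2 -180 0 15" --pt "0 0 0 -3 -225 0 15" --pt "0 0 0 -3 -270 0 15" --pt "0 0 0 -4 -315 0 15" --pt "0 0 0 -4 -355 0 15" --pt "0 0 0 -4 -388 0 15" --pt "0 0 0 -4 -410 0 15"

```text
t: 18.65
eef_pos: [0.4697, 0.2715, 0.315]
tool_rot: [0.0, 1.0, 0.001, -0.001]
contact_force: [0.1, -0.2, -2.5]
gripper_width: 0.348
grasp_force: 49.7
```

jog_arm --pt "0 0 0 0 -11 0 15" --pt "0 0 0 0 -12 0 15" --pt "0 0 0 0 -12 25 15" --pt "0 0 0 0 -12 55 15" --pt "0 0 0 0 -12 80 15" --pt "0 0 0 0 -12 95 15" --pt "0 0 0 0 -12 100 15" --pt "0 0 0 0 -12 100 15" --pt "0 0 0 0 -12 100 15"

```text
t: 19.77
eef_pos: [0.472, 0.2816, 0.2163]
tool_rot: [-0.0, 1.0, -0.001, 0.001]
contact_force: [-0.4, 0.8, -2.5]
gripper_width: 0.346
grasp_force: 49.7
```

```bash
python3 - <<'E'
from h import *
plan([.472,.2815,.1986],0)
E
```

```text
t 19.77 eef [0.472  0.2816 0.2163] yaw -0.1 q7 -2.4 turn [-0.001 -0.001 -0.001] shift [-0.   0.1 17.7] F [-0.4  0.8 -2.5] w 29.5
```

jog_arm --pt "0 0 0 0 0 7 15" --pt "0 0 0 0 0 12 15" --pt "0 0 0 0 0 15 15" --pt "0 0 0 0 0 17 15" --pt "0 0 0 0 0 18 15" --pt "0 0 0 0 0 18 15"

```text
t: 20.52
eef_pos: [0.4723, 0.282, 0.1985]
tool_rot: [-0.001, 1.0, -0.001, 0.001]
contact_force: [-1.0, 0.6, 5.5]
gripper_width: 0.351
grasp_force: 50.4
```

jog_arm --pt "0 0 0 0 0 0 30" --pt "0 0 0 0 0 0 45" --pt "0 0 0 0 0 0 65" --pt "0 0 0 0 0 0 70" --pt "0 0 0 0 0 -10 70" --pt "0 0 0 0 0 -40 70" --pt "0 0 0 0 0 -75 70" --pt "0 0 0 0 0 -100 70" --pt "0 0 0 0 0 -112 70" --pt "0 0 0 0 0 -112 70"

```text
t: 21.78
eef_pos: [0.4717, 0.2814, 0.3099]
tool_rot: [-0.0, 1.0, -0.001, 0.001]
contact_force: [0.2, 0.2, -0.0]
gripper_width: 0.822
grasp_force: 0.0
```

jog_arm --pt "0 0 0 4 20 0 75" --pt "0 0 0 12 60 0 75" --pt "0 0 0 22 115 0 75" --pt "0 0 0 32 172 0 75" --pt "0 0 0 43 230 0 75" --pt "0 0 0 54 288 0 75" --pt "0 0 0 65 346 0 75" --pt "0 0 0 76 404 0 75" --pt "0 0 0 87 462 0 75" --pt "0 0 0 97 515 0 75"

```text
t: 23.02
eef_pos: [0.5672, -0.236, 0.3076]
tool_rot: [-0.0, 1.0, -0.001, -0.001]
contact_force: [0.2, -0.2, 0.7]
gripper_width: 0.879
grasp_force: 0.0
```

jog_arm --pt "0 0 0 8 45 0 75" --pt "0 0 0 15 80 0 75" --pt "0 0 0 20 105 0 75" --pt "0 0 0 21 112 5 75" --pt "0 0 0 21 112 20 75" --pt "0 0 0 21 112 30 75" --pt "0 0 0 21 112 30 75" --pt "0 0 0 21 112 30 75"

```text
t: 24.02
eef_pos: [0.589, -0.3453, 0.2797]
tool_rot: [0.0, 1.0, -0.0, 0.0]
contact_force: [0.5, 0.0, 0.7]
gripper_width: 0.876
grasp_force: 0.0
```

```bash
python3 - <<'E'
from h import *
plan([.5905,-.3455,.152],0)
p,e,q,h=look('w6')
cv2.imwrite('pics/w6c.png',p['pixels'][100:330,200:480,::-1])
m=(h[:,:,2]<65);c,ci=blob(m,(321,205),38);M=cv2.moments(c);cen=(M['m10']/M['m00'],M['m01']/M['m00'])
print(cv2.contourArea(c),ci,cen,np.round(wat_z(p,cen,.182,e,q),4))
for d in bot.tip_of('spray_can',p)[:1]:print(d['xy'],wat_z(p,d['xy'],.012,e,q))
E
```

```text
t 24.02 eef [ 0.589  -0.3453  0.2797] yaw -0.0 q7 -1.19 turn [ 0.    -0.001 -0.   ] shift [  1.5   0.2 127.7] F [0.5 0.  0.7] w 74.8
206.5 ((320.5, 184.5), 19.300357818603516) (320.93946731234865, 174.54802259887003) [ 0.611  -0.3459  0.182 ]
[320.4, 161.5] [ 0.59575147 -0.34547782  0.012     ]
```

View pics/w6c.png

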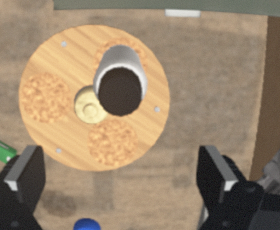

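The black cap's top face is at about (321,194), giving roughly (0.593,-0.3455). Descending and gripping.

jog_arm --pt "0 0 0 4 0 30 75" --pt "0 0 0 4 0 70 75" --pt "0 0 0 4 0 105 75" --pt "0 0 0 4 0 126 75" --pt "0 0 0 4 0 126 75" --pt "0 0 0 4 0 126 60" --pt "0 0 0 4 0 126 45" --pt "0 0 0 4 0 126 20" --pt "0 0 0 4 0 126 20" --pt "0 0 0 4 0 126 20" --grip_force 50

```text
t: 25.38
eef_pos: [0.5938, -0.3462, 0.1551]
tool_rot: [0.001, 1.0, -0.001, 0.001]
contact_force: [-0.6, 1.3, 5.6]
gripper_width: 0.427
grasp_force: 50.7
```

jog_arm --pt "0 0 0 0 0 0 20" --pt "0 0 0 0 0 0 20"

```text
t: 25.62
eef_pos: [0.5938, -0.3462, 0.1551]
tool_rot: [0.001, 1.0, -0.001, 0.001]
contact_force: [-0.3, 0.5, 6.2]
gripper_width: 0.423
grasp_force: 50.7
```

```bash
python3 - <<'E'
from h import *
plan([.588,.270,.25],0)
p,e,q,h=look('w7')
cv2.imwrite('pics/w7c.png',p['pixels'][100:400,150:500,::-1])
E
```

```text
t 25.62 eef [ 0.5938 -0.3462  0.1551] yaw -0.1 q7 -1.22 turn [ 0.001 -0.003 -0.001] shift [  -6.2 -616.   -95.6] F [-0.3  0.5  6.2] w 36.1
```

View pics/w7c.png

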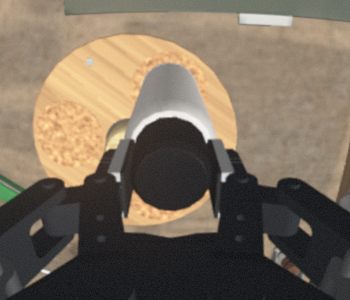

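The black cap is gripped squarely at crop (170,165). Carrying it over.

jog_arm --pt "0 0 0 0 0 -8 20" --pt "0 0 0 0 0 -25 20" --pt "0 0 0 0 0 -50 20" --pt "0 0 0 0 -3 -80 20" --pt "0 0 0 0 -13 -105 20" --pt "0 0 0 0 -33 -115 20" --pt "0 0 0 -1 -65 -115 20" --pt "0 0 0 -2 -105 -115 20" --pt "0 0 0 -2 -150 -115 20" --pt "0 0 0 -3 -195 -115 20"

```text
t: 26.92
eef_pos: [0.5892, -0.1482, 0.268]
tool_rot: [-0.0, 1.0, -0.0, -0.0]
contact_force: [0.1, 0.3, -2.6]
gripper_width: 0.425
grasp_force: 50.3
```

jog_arm --pt "0 0 0 0 -45 0 20" --pt "0 0 0 -1 -90 0 20" --pt "0 0 0 -1 -135 0 20" --pt "0 0 0 -1 -180 0 20" --pt "0 0 0 -2 -225 0 20" --pt "0 0 0 -2 -270 0 20" --pt "0 0 0 -2 -315 0 20" --pt "0 0 0 -3 -355 0 20" --pt "0 0 0 -3 -388 0 20" --pt "0 0 0 -3 -410 0 20"

```text
t: 28.18
eef_pos: [0.5859, 0.2616, 0.2679]
tool_rot: [-0.0, 1.0, 0.001, -0.001]
contact_force: [-0.3, -0.2, -2.4]
gripper_width: 0.423
grasp_force: 50.3
```

jog_arm --pt "0 0 0 0 -10 0 20" --pt "0 0 0 0 -11 0 20" --pt "0 0 0 0 -11 25 20" --pt "0 0 0 0 -11 55 20" --pt "0 0 0 0 -11 80 20" --pt "0 0 0 0 -11 95 20" --pt "0 0 0 0 -11 103 20" --pt "0 0 0 0 -11 103 20" --pt "0 0 0 0 -11 103 20"

```text
t: 29.3
eef_pos: [0.588, 0.2704, 0.1663]
tool_rot: [-0.0, 1.0, -0.001, 0.001]
contact_force: [-0.4, 0.4, -2.5]
gripper_width: 0.422
grasp_force: 50.3
```

```bash
python3 - <<'E'
from h import *
plan([.588,.270,.1471],0)
E
```

```text
t 29.3 eef [0.588  0.2704 0.1663] yaw -0.1 q7 -2.27 turn [-0.001 -0.002 -0.001] shift [-0.1  0.4 19.2] F [-0.4  0.4 -2.5] w 36.1
```

jog_arm --pt "0 0 0 0 0 8 20" --pt "0 0 0 0 0 13 20" --pt "0 0 0 0 0 16 20" --pt "0 0 0 0 0 18 20" --pt "0 0 0 0 0 20 20" --pt "0 0 0 0 0 20 20"

```text
t: 30.05
eef_pos: [0.5884, 0.2704, 0.1472]
tool_rot: [-0.0, 1.0, -0.001, 0.001]
contact_force: [-2.0, -2.1, 6.7]
gripper_width: 0.421
grasp_force: 51.1
```

jog_arm --pt "0 0 0 0 0 0 35" --pt "0 0 0 0 0 0 50" --pt "0 0 0 0 0 0 65" --pt "0 0 0 0 0 0 70" --pt "0 0 0 0 0 -10 70" --pt "0 0 0 0 0 -40 70" --pt "0 0 0 0 0 -80 70" --pt "0 0 0 0 0 -120 70" --pt "0 0 0 0 0 -150 70" --pt "0 0 0 0 0 -163 70"

```text
t: 31.3
eef_pos: [0.5881, 0.2706, 0.311]
tool_rot: [-0.001, 1.0, -0.001, 0.002]
contact_force: [-0.1, 0.5, -0.4]
gripper_width: 0.815
grasp_force: 0.0
```

jog_arm --pt "0 0 0 -3 20 0 85" --pt "0 0 0 -6 60 0 85" --pt "0 0 0 -12 115 0 85" --pt "0 0 0 -18 172 0 85" --pt "0 0 0 -24 230 0 85" --pt "0 0 0 -30 288 0 85" --pt "0 0 0 -36 346 0 85" --pt "0 0 0 -42 404 0 85" --pt "0 0 0 -48 462 0 85" --pt "0 0 0 -54 510 0 85"

```text
t: 32.55
eef_pos: [0.53, -0.2435, 0.3065]
tool_rot: [-0.0, 1.0, -0.002, -0.002]
contact_force: [0.8, -0.2, -0.9]
gripper_width: 0.996
grasp_force: 0.0
```

jog_arm --pt "0 0 0 -3 40 10 85" --pt "0 0 0 -6 60 40 85" --pt "0 0 0 -6 68 80 85" --pt "0 0 0 -6 68 110 85" --pt "0 0 0 -6 68 130 85" --pt "0 0 0 -6 68 130 85" --pt "0 0 0 -6 68 130 85"

```text
t: 33.42
eef_pos: [0.5261, -0.3084, 0.1785]
tool_rot: [0.0, 1.0, -0.001, -0.0]
contact_force: [0.6, 0.4, -0.0]
gripper_width: 0.995
grasp_force: 0.0
```

```bash
python3 - <<'E'
from h import *
plan([.538,-.309,.012],0)
p,e,q,h=look('w8')
cv2.imwrite('pics/w8c.png',p['pixels'][60:330,150:510,::-1])
for d in bot.tip_of('brass_weight',p)[:2]:print(d['xy'],d['score'],wat_z(p,d['xy'],.012,e,q))
m=(h[:,:,0]>18)&(h[:,:,0]<32)&(h[:,:,1]>70)&(h[:,:,2]>120)
p=bot.read_camera('side')
for t in('glue_bottle','water_bottle','spray_can'):print(t,[(np.round(d['xy']),round(d['score'],2),np.round(at_z(p,d['xy'],.004),3)) for d in bot.tip_of(t,p)[:1]])
save(p,'s2')
E
```

```text
t 33.42 eef [ 0.5261 -0.3084  0.1785] yaw -0.1 q7 -1.2 turn [ 0.     0.    -0.002] shift [ 12.    0.5 166.5] F [ 0.6  0.4 -0. ] w 84.9
[318.9, 172.5] 0.85 [ 0.53672778 -0.30707497  0.012     ]
[306.0, 340.8] 0.59 [ 0.31798181 -0.28940522  0.012     ]
glue_bottle [(array([238., 299.]), 0.7, array([0.533, 0.378, 0.004]))]
water_bottle [(array([279., 275.]), 0.77, array([0.463, 0.282, 0.004]))]
spray_can [(array([236., 266.]), 0.76, array([0.581, 0.282, 0.004]))]
```

View pics/w8c.png

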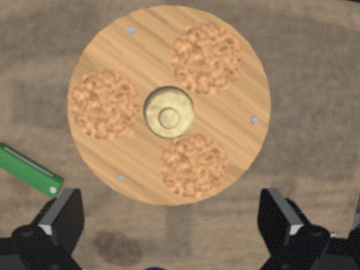

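All three roundels and the brass weight are clear. In full-picture pixels the weight's knob is at (319,177), and the roundels are at (253,164) for glue, (356,118) for spray and (345,226) for water.

```bash
python3 - <<'E'
from h import *
o=bot.get_obs();p=bot.read_camera('wrist');e,q=o['eef_pos'],o['tool_rot']
for n,xy,z in[('knob',(319,177),.056),('glueR',(253,164),.012),('sprayR',(356,118),.012),('waterR',(345,226),.012),('stand',(319,165),.012)]:
    print(n,np.round(wat_z(p,xy,z,e,q),4))
plan([.538,-.308,.016],0)
E
```

```text
knob [ 0.542  -0.3069  0.056 ]
glueR [ 0.5473 -0.2389  0.012 ]
sprayR [ 0.5934 -0.3436  0.012 ]
waterR [ 0.4798 -0.3344  0.012 ]
stand [ 0.5455 -0.3068  0.012 ]
t 33.77 eef [ 0.5269 -0.3079  0.1788] yaw -0.1 q7 -1.2 turn [ 0.    -0.001 -0.001] shift [ 10.9   0.  162.8] F [ 0.8 -0.9  0.8] w 84.7
```

jog_arm --pt "0 0 0 6 0 40 85" --pt "0 0 0 12 -1 85 85" --pt "0 0 0 13 -1 125 85" --pt "0 0 0 13 -1 150 85" --pt "0 0 0 13 -1 163 85" --pt "0 0 0 13 -1 166 85" --pt "0 0 0 13 -1 166 85"

```text
t: 34.65
eef_pos: [0.5404, -0.3072, 0.0132]
tool_rot: [0.0, 1.0, -0.001, 0.001]
contact_force: [0.9, -0.1, 0.8]
gripper_width: 0.997
grasp_force: 0.0
```

```bash
python3 - <<'E'
from h import *
plan([.540,-.307,.012],0)
E
```

```text
t 34.65 eef [ 0.5404 -0.3072  0.0132] yaw -0.1 q7 -1.24 turn [ 0.001 -0.001 -0.001] shift [-0.4 -0.2  1.2] F [ 0.9 -0.1  0.8] w 85.1
```

jog_arm --pt "0 0 0 0 0 0 65" --pt "0 0 0 0 0 0 50" --pt "0 0 0 0 0 0 35" --pt "0 0 0 0 0 0 30" --pt "0 0 0 0 0 0 30" --pt "0 0 0 0 0 0 30" --pt "0 0 0 0 0 0 30" --grip_force 50

```text
t: 35.52
eef_pos: [0.5402, -0.307, 0.0134]
tool_rot: [0.0, 1.0, -0.001, 0.001]
contact_force: [-1.4, 1.0, 6.3]
gripper_width: 0.528
grasp_force: 50.8
```

```bash
python3 - <<'E'
from h import *
plan([.442,.0485,.16],3)
p=bot.read_camera('top')
im=p['pixels'][:,:,::-1].copy()
cv2.imwrite('pics/t2c.png',cv2.resize(im[170:225,265:345],None,fx=8,fy=8,interpolation=cv2.INTER_CUBIC))
p2=bot.read_camera('wrist')
E
```

```text
t 35.52 eef [ 0.5402 -0.307   0.0134] yaw -0.1 q7 -1.24 turn [ 0.    -0.001 -0.054] shift [ -98.5 -355.3 -146.9] F [-1.4  1.   6.3] w 45.1
```

View pics/t2c.png

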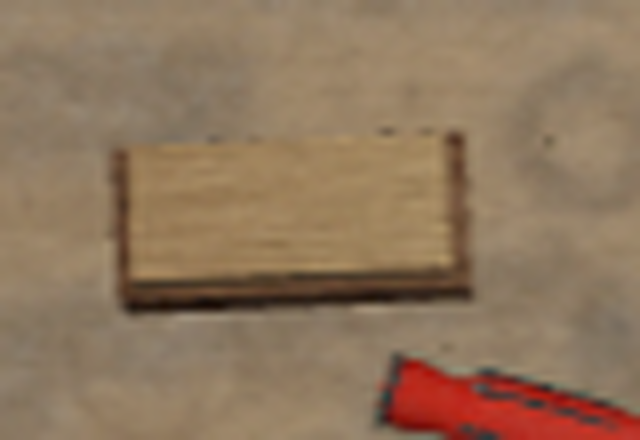

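The strip's top corners in the crop are (126,148), (445,138), (455,270) and (133,282), so its centre is at (301.3,196.3) in the full picture. The weight is gripped at 45 mm. I'll lift it and take a closer look near the block.

jog_arm --pt "0 0 0 0 0 -8 30" --pt "0 0 0 0 0 -30 30" --pt "0 0 0 0 0 -65 30" --pt "0 0 0 -3 -10 -100 30" --pt "0 0 0 -12 -40 -125 30" --pt "0 0 0 -25 -85 -130 30" --pt "0 0 0 -40 -135 -130 30" --pt "0 0 0 -55 -185 -130 30" --pt "0 0 0 -72 -235 -130 30" --pt "0 0 0 -86 -265 -130 30"

```text
t: 36.88
eef_pos: [0.4528, -0.0392, 0.1424]
tool_rot: [-0.0, 1.0, 0.001, -0.0]
contact_force: [0.6, 0.2, -2.0]
gripper_width: 0.523
grasp_force: 51.9
```

jog_arm --pt "0 0 -0.05 -3 -12 0 30" --pt "0 0 -0.05 -3 -12 0 30" --pt "0 0 -0.05 -3 -12 0 30" --pt "0 0 -0.05 -3 -12 0 30"

```text
t: 37.38
eef_pos: [0.4514, -0.031, 0.1422]
tool_rot: [0.0, 1.0, 0.023, 0.0]
contact_force: [-0.1, -0.4, -3.7]
gripper_width: 0.525
grasp_force: 51.9
```

```bash
python3 - <<'E'
from h import *
p=bot.read_camera('top')
for xy in[(290,210),(126,148),(445,138),(455,270),(133,282)]: print(np.round(at_z(p,(xy[0]/8+265,xy[1]/8+170),.066),4))
plan([.442,.0485,.0674],3)
p,e,q,h=look('w9');print(e,q)
for d in bot.tip_of('glued_block',p)[:1]:print(d['xy'],d['score'],wat_z(p,d['xy'],0,e,q))
E
```

```text
[0.4425 0.0501 0.066 ]
[0.4624 0.1047 0.066 ]
[ 0.4673 -0.0007  0.066 ]
[ 0.4233 -0.0047  0.066 ]
[0.4178 0.1012 0.066 ]
t 37.42 eef [ 0.4513 -0.0308  0.1422] yaw 2.7 q7 -1.68 turn [ 0.     0.    -0.006] shift [ -5.6 -79.6  74.8] F [-0.4 -0.1 -3. ] w 45.1
[ 0.451332   -0.0307694   0.14219595] [ 8.16839943e-05  9.99727473e-01  2.33445961e-02 -5.94403260e-05]
[238.6, 190.2] 0.63 [0.44603663 0.04844645 0.        ]
```

View pics/w9.png

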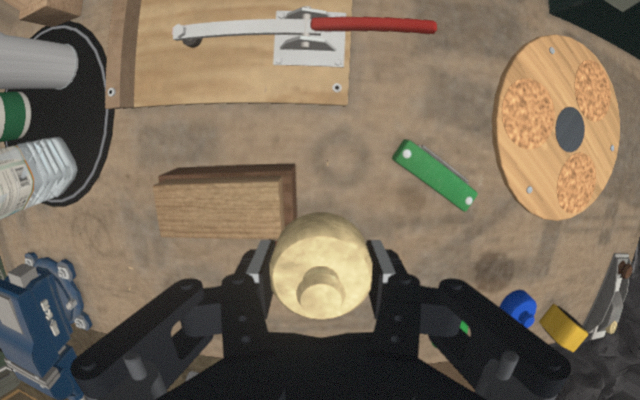

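The wrist view shows the brass weight squarely held, the strip's top at about (157–284, 181–237), and all three things standing on the mat at the left. The picture allowance is used up, so the rest goes by numbers.

```bash
python3 - <<'E'
from h import *
o=bot.get_obs();p=bot.read_camera('wrist');e,q=o['eef_pos'],o['tool_rot']
C=[wat_z(p,xy,.066,e,q) for xy in[(157,185),(281,180),(284,237),(160,237)]];print(np.round(C,4),np.mean(C,0))
plan([.4425,.0495,.0684],2.7)
E
```

```text
[[ 0.4646  0.1013  0.066 ]
 [ 0.472  -0.0007  0.066 ]
 [ 0.4274 -0.0035  0.066 ]
 [ 0.4194  0.1039  0.066 ]] [0.4458518  0.05022701 0.066     ]
t 37.58 eef [ 0.4511 -0.0302  0.1422] yaw 2.7 q7 -1.68 turn [0.    0.    0.001] shift [ -4.8 -80.   73.8] F [-0.3  0.7 -2.9] w 44.9
```

jog_arm --pt "0 0 0 -1 -15 0 30" --pt "0 0 0 -2 -40 0 30" --pt "0 0 0 -3 -65 0 30" --pt "0 0 0 -4 -80 0 30" --pt "0 0 0 -4 -80 20 30" --pt "0 0 0 -4 -80 45 30" --pt "0 0 0 -4 -80 60 30" --pt "0 0 0 -4 -80 66 30" --pt "0 0 0 -4 -80 66 30" --pt "0 0 0 -4 -80 66 30"

```text
t: 38.83
eef_pos: [0.4438, 0.0501, 0.0769]
tool_rot: [-0.0, 1.0, 0.024, 0.001]
contact_force: [-0.0, 0.4, -2.9]
gripper_width: 0.527
grasp_force: 51.9
```

```bash
python3 - <<'E'
from h import *
plan([.4437,.050,.0674],2.7)
E
```

```text
t 38.83 eef [0.4438 0.0501 0.0769] yaw 2.8 q7 -1.93 turn [-0.    -0.001  0.001] shift [-0.1  0.1  9.5] F [-0.   0.4 -2.9] w 45.0
```

jog_arm --pt "0 0 0 0 0 4 30" --pt "0 0 0 0 0 6 30" --pt "0 0 0 0 0 8 30" --pt "0 0 0 0 0 9 30" --pt "0 0 0 0 0 9 30"

```text
t: 39.45
eef_pos: [0.4432, 0.05, 0.0672]
tool_rot: [0.0, 1.0, 0.024, -0.0]
contact_force: [-0.4, -0.3, -2.8]
gripper_width: 0.523
grasp_force: 51.9
```

jog_arm --pt "0 0 0 0 0 1 30" --pt "0 0 0 0 0 1 30" --pt "0 0 0 0 0 1 30"

```text
t: 39.83
eef_pos: [0.4433, 0.05, 0.067]
tool_rot: [0.0, 1.0, 0.024, 0.0]
contact_force: [-4.3, -0.9, 8.3]
gripper_width: 0.522
grasp_force: 53.0
```

jog_arm --pt "0 0 0 0 0 0.5 30" --pt "0 0 0 0 0 0.8 30" --pt "0 0 0 0 0 0.8 30"

```text
t: 40.2
eef_pos: [0.4433, 0.05, 0.067]
tool_rot: [0.0, 1.0, 0.024, 0.0]
contact_force: [-6.7, -1.1, 19.5]
gripper_width: 0.521
grasp_force: 54.2
```

jog_arm --pt "0 0 0 0 0 -1 30" --pt "0 0 0 0 0 -1.2 30" --pt "0 0 0 0 0 -1.2 50" --pt "0 0 0 0 0 -1.2 60" --pt "0 0 0 0 0 -1.2 75" --pt "0 0 0 0 0 -1.2 80" --pt "0 0 0 0 0 -20 80" --pt "0 0 0 0 0 -55 80" --pt "0 0 0 0 0 -90 80" --pt "0 0 0 0 0 -110 80"

```text
t: 41.45
eef_pos: [0.4438, 0.0501, 0.1772]
tool_rot: [-0.0, 1.0, 0.024, 0.001]
contact_force: [0.7, 0.1, -0.1]
gripper_width: 0.936
grasp_force: 0.0
```

jog_arm --pt "0 0 0.05 0 0 -40 80" --pt "0 0 0.05 0 0 -90 80" --pt "0 0 0.05 0 0 -130 80" --pt "0 0 0.05 0 0 -130 80" --pt "0 0 0.05 0 0 -130 80"

```text
t: 42.08
eef_pos: [0.4427, 0.0498, 0.3048]
tool_rot: [0.0, 1.0, -0.001, -0.0]
contact_force: [-0.2, 0.6, -0.4]
gripper_width: 0.937
grasp_force: 0.0
```

```bash
python3 - <<'E'
from h import *
p,e,q,h=look('w10')
for t,z in(('brass_weight',.066),('glued_block',0.),('glue_bottle',.004),('water_bottle',.004),('spray_can',.004)):
  for d in bot.tip_of(t,p)[:3]:print(t,np.round(d['xy'],1),round(d['score'],2),np.round(wat_z(p,d['xy'],z,e,q),4))
s=bot.read_camera('side')
for t,z in(('brass_weight',.066),('glued_block',0.)):
  for d in bot.tip_of(t,s)[:3]:print('side',t,np.round(d['xy'],1),round(d['score'],2),np.round(at_z(s,d['xy'],z),4))
plan([.588,.2705,.31],0)
E
```

```text
brass_weight [320.  170.1] 0.87 [0.4427 0.0502 0.066 ]
brass_weight [456.9 252.1] 0.61 [ 0.3244 -0.1497  0.066 ]
brass_weight [176.9  72. ] 0.27 [0.5772 0.2361 0.066 ]
glued_block [321.6 159.3] 0.89 [0.4467 0.0479 0.    ]
water_bottle [168.1 145.9] 0.74 [0.4742 0.2866 0.004 ]
spray_can [173.3  73.4] 0.98 [0.5864 0.2727 0.004 ]
spray_can [533.  110.4] 0.41 [ 0.5418 -0.3065  0.004 ]
side brass_weight [314.2 198.5] 0.68 [0.4356 0.0451 0.066 ]
side brass_weight [380.6 155.4] 0.58 [ 0.2931 -0.1961  0.066 ]
side brass_weight [378.4 174.6] 0.55 [ 0.2824 -0.1024  0.066 ]
side glued_block [310.1 215.1] 0.59 [0.4494 0.0461 0.    ]
t 42.52 eef [0.4431 0.05   0.3052] yaw -0.1 q7 -1.84 turn [ 0.     0.001 -0.001] shift [ 144.7 -220.7   -4.9] F [-0.  -0.3  0. ] w 79.8
```

The weight sits on the strip at (0.443,0.050), the strip's centre within a few millimetres, and the block has not moved. Next is the spray can, back to its roundel.

jog_arm --pt "0 0 0 12 -20 0 70" --pt "0 0 0 40 -60 0 70" --pt "0 0 0 72 -110 0 70" --pt "0 0 0 105 -160 0 70" --pt "0 0 0 132 -200 0 70" --pt "0 0 0 145 -220 0 70" --pt "0 0 0 145 -220 0 70" --pt "0 0 0 145 -220 20 70" --pt "0 0 0 145 -220 60 70" --pt "0 0 0 145 -220 60 70"

```text
t: 43.78
eef_pos: [0.5865, 0.2671, 0.2426]
tool_rot: [0.002, 1.0, -0.001, -0.003]
contact_force: [0.3, -0.4, 0.1]
gripper_width: 0.823
grasp_force: 0.0
```

```bash
python3 - <<'E'
from h import *
p,e,q,h=look('w11')
plan([.588,.2705,.148],0)
for d in bot.tip_of('spray_can',p)[:1]:print(d['xy'],d['score'],wat_z(p,d['xy'],.004,e,q))
E
```

```text
t 43.83 eef [0.5878 0.2682 0.245 ] yaw -0.1 q7 -2.24 turn [ 0.002  0.002 -0.002] shift [ 0.5 -2.5 97. ] F [1.  0.2 0.3] w 69.8
[318.8, 166.7] 0.63 [0.58969929 0.26807646 0.004     ]
```

jog_arm --pt "0 0 0 0 -2 30 70" --pt "0 0 0 0 -2 65 70" --pt "0 0 0 0 -2 90 70" --pt "0 0 0 0 -2 97 70" --pt "0 0 0 0 -2 97 70" --pt "0 0 0 0 -2 97 55" --pt "0 0 0 0 -2 97 40" --pt "0 0 0 0 -2 97 20" --pt "0 0 0 0 -2 97 20" --pt "0 0 0 0 -2 97 20" --grip_force 50

```text
t: 45.12
eef_pos: [0.5894, 0.2725, 0.15]
tool_rot: [-0.001, 1.0, -0.001, 0.001]
contact_force: [0.1, 0.1, 6.0]
gripper_width: 0.416
grasp_force: 50.9
```

jog_arm --pt "0 0 0 0 0 0 20" --pt "0 0 0 0 0 0 20"

```text
t: 45.38
eef_pos: [0.5894, 0.2725, 0.15]
tool_rot: [-0.001, 1.0, -0.001, 0.001]
contact_force: [0.3, -0.0, 5.9]
gripper_width: 0.419
grasp_force: 50.9
```

jog_arm --pt "0 0 0 0 0 -8 20" --pt "0 0 0 0 0 -25 20" --pt "0 0 0 0 0 -50 20" --pt "0 0 0 0 0 -80 20" --pt "0 0 0 0 5 -110 20" --pt "0 0 0 0 20 -125 20" --pt "0 0 0 1 45 -130 20" --pt "0 0 0 1 80 -130 20" --pt "0 0 0 1 120 -130 20" --pt "0 0 0 2 165 -130 20"

```text
t: 46.62
eef_pos: [0.5895, 0.1048, 0.2783]
tool_rot: [0.0, 1.0, -0.001, -0.0]
contact_force: [0.6, -0.5, -1.7]
gripper_width: 0.418
grasp_force: 50.3
```

jog_arm --pt "0 0 0 0 45 0 20" --pt "0 0 0 1 90 0 20" --pt "0 0 0 1 135 0 20" --pt "0 0 0 1 180 0 20" --pt "0 0 0 2 225 0 20" --pt "0 0 0 2 270 0 20" --pt "0 0 0 3 315 0 20" --pt "0 0 0 3 360 0 20" --pt "0 0 0 3 400 0 20" --pt "0 0 0 3 430 0 20"

```text
t: 47.88
eef_pos: [0.5909, -0.3263, 0.278]
tool_rot: [0.0, 1.0, -0.002, -0.001]
contact_force: [0.4, -1.1, -1.9]
gripper_width: 0.422
grasp_force: 50.3
```

jog_arm --pt "0 0 0 0 17 0 20" --pt "0 0 0 0 23 0 20" --pt "0 0 0 0 24 20 20" --pt "0 0 0 0 24 50 20" --pt "0 0 0 0 24 80 20" --pt "0 0 0 0 24 100 20" --pt "0 0 0 0 24 107 20" --pt "0 0 0 0 24 107 20" --pt "0 0 0 0 24 107 20"

```text
t: 49.0
eef_pos: [0.5935, -0.3475, 0.1728]
tool_rot: [0.0, 1.0, -0.001, 0.001]
contact_force: [0.5, 0.6, -2.9]
gripper_width: 0.419
grasp_force: 50.4
```

```bash
python3 - <<'E'
from h import *
plan([.595,-.346,.158],0)
E
```

```text
t 49.0 eef [ 0.5935 -0.3475  0.1728] yaw -0.1 q7 -1.21 turn [ 0.001 -0.002 -0.001] shift [ 1.5 -1.5 14.8] F [ 0.5  0.6 -2.9] w 35.8
```

jog_arm --pt "0 0 0 1 -1 5 20" --pt "0 0 0 1 -1 10 20" --pt "0 0 0 1 -1 13 20" --pt "0 0 0 1 -1 15 20" --pt "0 0 0 1 -1 15 20" --pt "0 0 0 1 -1 15 20"

```text
t: 49.75
eef_pos: [0.5945, -0.3463, 0.1581]
tool_rot: [0.0, 1.0, -0.001, 0.001]
contact_force: [-2.3, 1.2, 6.9]
gripper_width: 0.416
grasp_force: 51.3
```

jog_arm --pt "0 0 0 0 0 0 35" --pt "0 0 0 0 0 0 50" --pt "0 0 0 0 0 0 65" --pt "0 0 0 0 0 0 70" --pt "0 0 0 0 0 -10 70" --pt "0 0 0 0 0 -40 70" --pt "0 0 0 0 0 -80 70" --pt "0 0 0 0 0 -120 70" --pt "0 0 0 0 0 -145 70" --pt "0 0 0 0 0 -152 70"

```text
t: 51.0
eef_pos: [0.5945, -0.3466, 0.3113]
tool_rot: [0.001, 1.0, -0.001, 0.002]
contact_force: [-0.5, 0.3, -0.5]
gripper_width: 0.816
grasp_force: 0.0
```

jog_arm --pt "0 0 0 -4 -20 0 70" --pt "0 0 0 -12 -60 0 70" --pt "0 0 0 -22 -115 0 70" --pt "0 0 0 -33 -172 0 70" --pt "0 0 0 -45 -230 0 70" --pt "0 0 0 -56 -288 0 70" --pt "0 0 0 -68 -346 0 70" --pt "0 0 0 -79 -404 0 70" --pt "0 0 0 -90 -462 0 70" --pt "0 0 0 -101 -515 0 70"

```text
t: 52.25
eef_pos: [0.4906, 0.1715, 0.3071]
tool_rot: [0.0, 1.0, 0.0, -0.001]
contact_force: [1.2, 1.3, -0.2]
gripper_width: 0.816
grasp_force: 0.0
```

jog_arm --pt "0 0 0 -9 -50 0 70" --pt "0 0 0 -17 -90 0 70" --pt "0 0 0 -21 -110 0 70" --pt "0 0 0 -21 -113 0 70" --pt "0 0 0 -21 -113 0 70" --pt "0 0 0 -21 -113 0 70"

```text
t: 53.0
eef_pos: [0.4727, 0.2805, 0.3081]
tool_rot: [0.0, 1.0, -0.002, -0.0]
contact_force: [-0.1, 0.1, -0.4]
gripper_width: 0.819
grasp_force: 0.0
```

```bash
python3 - <<'E'
from h import *
p,e,q,h=look('w12')
plan([.4723,.282,.199],0)
for d in bot.tip_of('water_bottle',p)[:1]:print(d['xy'],d['score'],wat_z(p,d['xy'],.004,e,q))
m=(h[:,:,1]<45)&(h[:,:,2]>190);c,ci=blob(m,(322,206),35);print(cv2.contourArea(c),ci,np.round(wat_z(p,ci[0],.218,e,q),4))
E
```

```text
t 53.05 eef [0.4728 0.2806 0.3083] yaw -0.2 q7 -2.34 turn [ 0.001  0.    -0.003] shift [ -0.5  -1.5 109.3] F [-0.   0.1  0.3] w 70.0
[315.6, 164.4] 0.76 [0.46944963 0.28715896 0.004     ]
2363.0 ((321.2834777832031, 196.35826110839844), 31.585678100585938) [0.4788 0.2796 0.218 ]
```

jog_arm --pt "0 0 0 0 -1 30 70" --pt "0 0 0 0 -1 70 70" --pt "0 0 0 0 -1 98 70" --pt "0 0 0 0 -1 109 70" --pt "0 0 0 0 -1 109 70" --pt "0 0 0 0 -1 109 50" --pt "0 0 0 0 -1 109 35" --pt "0 0 0 0 -1 109 15" --pt "0 0 0 0 -1 109 15" --pt "0 0 0 0 -1 109 15" --grip_force 50

```text
t: 54.35
eef_pos: [0.4732, 0.2837, 0.2008]
tool_rot: [-0.001, 1.0, -0.001, 0.001]
contact_force: [-0.2, 0.4, 6.4]
gripper_width: 0.347
grasp_force: 49.2
```

jog_arm --pt "0 0 0 0 0 0 15" --pt "0 0 0 0 0 0 15" --pt "0 0 0 0 0 0 15"

```text
t: 54.72
eef_pos: [0.4732, 0.2837, 0.2008]
tool_rot: [-0.001, 1.0, -0.001, 0.001]
contact_force: [0.1, 0.3, 5.5]
gripper_width: 0.344
grasp_force: 49.2
```

```bash
python3 - <<'E'
from h import *
plan([.4786,-.336,.33],0)
E
```

```text
t 54.73 eef [0.4732 0.2837 0.2008] yaw -0.1 q7 -2.41 turn [-0.001 -0.002 -0.001] shift [   6.3  619.5 -130.1] F [0.1 0.3 5.5] w 29.4
```

jog_arm --pt "0 0 0 0 0 -8 15" --pt "0 0 0 0 0 -25 15" --pt "0 0 0 0 0 -55 15" --pt "0 0 0 0 0 -90 15" --pt "0 0 0 0 3 -120 15" --pt "0 0 0 0 10 -140 15" --pt "0 0 0 0 28 -150 15" --pt "0 0 0 1 55 -150 15" --pt "0 0 0 1 90 -150 15" --pt "0 0 0 2 130 -150 15"

```text
t: 55.98
eef_pos: [0.4738, 0.1523, 0.3503]
tool_rot: [-0.0, 1.0, 0.0, 0.0]
contact_force: [-0.3, 0.0, -2.4]
gripper_width: 0.348
grasp_force: 49.8
```

jog_arm --pt "0 0 0 0 45 0 15" --pt "0 0 0 1 90 0 15" --pt "0 0 0 1 135 0 15" --pt "0 0 0 2 180 0 15" --pt "0 0 0 2 225 0 15" --pt "0 0 0 3 270 0 15" --pt "0 0 0 3 315 0 15" --pt "0 0 0 4 360 0 15" --pt "0 0 0 4 400 0 15" --pt "0 0 0 4 435 0 15"

```text
t: 57.22
eef_pos: [0.4773, -0.2835, 0.3503]
tool_rot: [-0.0, 1.0, -0.001, 0.0]
contact_force: [-0.2, -0.5, -2.7]
gripper_width: 0.351
grasp_force: 49.8
```

jog_arm --pt "0 0 0 0 30 0 15" --pt "0 0 0 0 47 0 15" --pt "0 0 0 0 55 0 15" --pt "0 0 0 0 55 25 15" --pt "0 0 0 0 55 60 15" --pt "0 0 0 0 55 95 15" --pt "0 0 0 0 55 115 15" --pt "0 0 0 0 55 123 15" --pt "0 0 0 0 55 123 15" --pt "0 0 0 0 55 123 15"

```text
t: 58.48
eef_pos: [0.4785, -0.3372, 0.2278]
tool_rot: [0.0, 1.0, -0.0, 0.001]
contact_force: [-1.0, 0.1, -2.7]
gripper_width: 0.344
grasp_force: 49.8
```

```bash
python3 - <<'E'
from h import *
plan([.4795,-.336,.2088],0)
E
```

```text
t 58.48 eef [ 0.4785 -0.3372  0.2278] yaw -0.1 q7 -1.08 turn [ 0.001 -0.002 -0.001] shift [ 1.  -1.2 19. ] F [-1.   0.1 -2.7] w 29.4
```

jog_arm --pt "0 0 0 1 -1 7 15" --pt "0 0 0 1 -1 13 15" --pt "0 0 0 1 -1 17 15" --pt "0 0 0 1 -1 19 15" --pt "0 0 0 1 -1 19.5 15" --pt "0 0 0 1 -1 19.5 15"

```text
t: 59.22
eef_pos: [0.4799, -0.3366, 0.209]
tool_rot: [0.001, 1.0, -0.001, 0.002]
contact_force: [-0.8, 0.4, 7.6]
gripper_width: 0.349
grasp_force: 50.7
```

jog_arm --pt "0 0 0 0 0 0 30" --pt "0 0 0 0 0 0 45" --pt "0 0 0 0 0 0 65" --pt "0 0 0 0 0 0 70" --pt "0 0 0 0 0 -10 70" --pt "0 0 0 0 0 -40 70" --pt "0 0 0 0 0 -75 70" --pt "0 0 0 0 0 -98 70" --pt "0 0 0 0 0 -105 70" --pt "0 0 0 0 0 -105 70"

```text
t: 60.48
eef_pos: [0.4787, -0.336, 0.312]
tool_rot: [0.0, 1.0, -0.001, 0.0]
contact_force: [0.0, -0.1, -0.3]
gripper_width: 0.82
grasp_force: 0.0
```

jog_arm --pt "0 0 0 1 -20 0 70" --pt "0 0 0 5 -60 0 70" --pt "0 0 0 10 -115 0 70" --pt "0 0 0 15 -172 0 70" --pt "0 0 0 20 -230 0 70" --pt "0 0 0 25 -288 0 70" --pt "0 0 0 30 -346 0 70" --pt "0 0 0 35 -404 0 70" --pt "0 0 0 40 -462 0 70" --pt "0 0 0 45 -520 0 70"

```text
t: 61.72
eef_pos: [0.5227, 0.1867, 0.3111]
tool_rot: [0.0, 1.0, -0.0, -0.001]
contact_force: [1.0, -0.3, -0.3]
gripper_width: 0.818
grasp_force: 0.0
```

jog_arm --pt "0 0 0 5 -57 0 70" --pt "0 0 0 9 -110 0 70" --pt "0 0 0 13 -155 0 70" --pt "0 0 0 16 -182 0 70" --pt "0 0 0 16 -191 0 70" --pt "0 0 0 16 -191 30 70" --pt "0 0 0 16 -191 50 70" --pt "0 0 0 16 -191 50 70" --pt "0 0 0 16 -191 50 70"

```text
t: 62.85
eef_pos: [0.5409, 0.3747, 0.2628]
tool_rot: [-0.0, 1.0, -0.001, 0.0]
contact_force: [-0.5, 0.1, 0.4]
gripper_width: 0.819
grasp_force: 0.0
```

```bash
python3 - <<'E'
from h import *
p,e,q,h=look('w13')
plan([.5405,.3747,.150],0)
m=((h[:,:,0]<14)|(h[:,:,0]>172))&(h[:,:,1]>140)&(h[:,:,2]>120)
c,ci=blob(m,(320,210),70);print(cv2.contourArea(c),ci,np.round(wat_z(p,ci[0],.170,e,q),4))
for d in bot.tip_of('glue_bottle',p)[:1]:print(d['xy'],d['score'],wat_z(p,d['xy'],.004,e,q))
E
```

```text
t 62.9 eef [0.541  0.375  0.2632] yaw -0.1 q7 -2.44 turn [-0.001 -0.001 -0.002] shift [ -0.7   0.4 113.2] F [-0.3  0.3 -0.2] w 69.9
960.5 ((324.5205383300781, 202.25341796875), 18.804960250854492) [0.5415 0.3714 0.17  ]
[322.9, 166.1] 0.73 [0.54300407 0.37142432 0.004     ]
```

jog_arm --pt "0 0 0 0 1 30 70" --pt "0 0 0 0 1 70 70" --pt "0 0 0 0 1 100 70" --pt "0 0 0 0 1 112 70" --pt "0 0 0 0 1 112 70" --pt "0 0 0 0 1 112 50" --pt "0 0 0 0 1 112 35" --pt "0 0 0 0 1 112 12" --pt "0 0 0 0 1 112 12" --pt "0 0 0 0 1 112 12" --grip_force 50

```text
t: 64.2
eef_pos: [0.5413, 0.3742, 0.1515]
tool_rot: [-0.001, 1.0, -0.001, 0.001]
contact_force: [-0.2, -0.3, 5.5]
gripper_width: 0.312
grasp_force: 48.7
```

jog_arm --pt "0 0 0 0 0 0 12" --pt "0 0 0 0 0 0 12" --pt "0 0 0 0 0 0 12"

```text
t: 64.58
eef_pos: [0.5413, 0.3743, 0.1515]
tool_rot: [-0.001, 1.0, -0.001, 0.001]
contact_force: [-0.6, -0.9, 6.7]
gripper_width: 0.314
grasp_force: 48.7
```

```bash
python3 - <<'E'
from h import *
plan([.5465,-.240,.29],0)
E
```

```text
t 64.58 eef [0.5413 0.3743 0.1515] yaw -0.1 q7 -2.48 turn [-0.001 -0.002 -0.001] shift [   6.3  614.1 -139.2] F [-0.6 -0.9  6.7] w 26.8
```

jog_arm --pt "0 0 0 0 0 -8 12" --pt "0 0 0 0 0 -25 12" --pt "0 0 0 0 0 -55 12" --pt "0 0 0 0 0 -90 12" --pt "0 0 0 0 3 -115 12" --pt "0 0 0 0 12 -130 12" --pt "0 0 0 0 30 -135 12" --pt "0 0 0 1 60 -135 12" --pt "0 0 0 1 95 -135 12" --pt "0 0 0 2 135 -135 12"

```text
t: 65.82
eef_pos: [0.5416, 0.2363, 0.2838]
tool_rot: [0.001, 1.0, -0.001, -0.001]
contact_force: [0.3, -0.0, -3.6]
gripper_width: 0.314
grasp_force: 49.1
```

jog_arm --pt "0 0 0 0 45 0 12" --pt "0 0 0 1 90 0 12" --pt "0 0 0 1 135 0 12" --pt "0 0 0 2 180 0 12" --pt "0 0 0 2 225 0 12" --pt "0 0 0 3 270 0 12" --pt "0 0 0 3 315 0 12" --pt "0 0 0 4 360 0 12" --pt "0 0 0 4 400 0 12" --pt "0 0 0 4 430 0 12"

```text
t: 67.08
eef_pos: [0.5437, -0.1945, 0.2839]
tool_rot: [0.0, 1.0, -0.002, -0.001]
contact_force: [-0.3, 0.6, -3.4]
gripper_width: 0.312
grasp_force: 49.1
```

jog_arm --pt "0 0 0 0 25 0 12" --pt "0 0 0 0 41 0 12" --pt "0 0 0 0 48 0 12" --pt "0 0 0 0 48 25 12" --pt "0 0 0 0 48 60 12" --pt "0 0 0 0 48 90 12" --pt "0 0 0 0 48 105 12" --pt "0 0 0 0 48 112 12" --pt "0 0 0 0 48 112 12" --pt "0 0 0 0 48 112 12"

```text
t: 68.32
eef_pos: [0.5466, -0.2393, 0.1742]
tool_rot: [0.0, 1.0, -0.001, 0.001]
contact_force: [-0.0, -0.5, -3.1]
gripper_width: 0.312
grasp_force: 49.2
```

```bash
python3 - <<'E'
from h import *
plan([.547,-.240,.1595],0)
E
```

```text
t 68.33 eef [ 0.5466 -0.2393  0.1742] yaw -0.1 q7 -1.34 turn [ 0.001 -0.002 -0.001] shift [ 0.4  0.6 14.7] F [-0.  -0.5 -3.1] w 26.6
```

Lower, release, retreat upward and clear of the view.

jog_arm --pt "0 0 0 0 0 6 12" --pt "0 0 0 0 0 10 12" --pt "0 0 0 0 0 13 12" --pt "0 0 0 0 0 15 12" --pt "0 0 0 0 0 15 12" --pt "0 0 0 0 0 15 12"

```text
t: 69.08
eef_pos: [0.5468, -0.2394, 0.1595]
tool_rot: [0.0, 1.0, -0.001, 0.001]
contact_force: [-0.6, 0.6, 5.9]
gripper_width: 0.312
grasp_force: 50.3
```

jog_arm --pt "0 0 0 0 0 0 30" --pt "0 0 0 0 0 0 45" --pt "0 0 0 0 0 0 60" --pt "0 0 0 0 0 0 60" --pt "0 0 0 0 0 -10 60" --pt "0 0 0 0 0 -40 60" --pt "0 0 0 0 0 -80 60" --pt "0 0 0 0 0 -120 60" --pt "0 0 0 0 0 -155 60" --pt "0 0 0 0 0 -170 60"

```text
t: 70.32
eef_pos: [0.5466, -0.2394, 0.3309]
tool_rot: [0.001, 1.0, -0.001, 0.002]
contact_force: [0.2, 0.5, -0.2]
gripper_width: 0.704
grasp_force: 0.0
```

jog_arm --pt "0 0 0 -10 -15 -30 60" --pt "0 0 0 -25 -40 -60 60" --pt "0 0 0 -30 -60 -80 60" --pt "0 0 0 -30 -70 -80 60" --pt "0 0 0 -30 -70 -80 60" --pt "0 0 0 -30 -70 -80 60"

```text
t: 71.08
eef_pos: [0.5156, -0.1699, 0.4064]
tool_rot: [-0.0, 1.0, -0.001, -0.001]
contact_force: [-0.9, 0.1, -0.4]
gripper_width: 0.701
grasp_force: 0.0
```

```bash
python3 - <<'E'
from h import *
p,e,q,h=look('w14');print(e)
Z={'glue_bottle':.012,'water_bottle':.012,'spray_can':.012,'brass_weight':.066,'glued_block':0.}
for t,z in Z.items():
  for d in bot.tip_of(t,p)[:2]:print(t,np.round(d['xy'],1),round(d['score'],2),np.round(wat_z(p,d['xy'],z,e,q),4))
for n in('side','top'):
  s=bot.read_camera(n)
  for t,z in Z.items():
    for d in bot.tip_of(t,s)[:1]:print(n,t,np.round(d['xy'],1),round(d['score'],2),np.round(at_z(s,d['xy'],z),4))
E
```

```text
[ 0.51559688 -0.16992907  0.40641238]
glue_bottle [363.1 140.8] 0.8 [ 0.539  -0.2444  0.012 ]
water_bottle [410.6 178.9] 0.81 [ 0.4716 -0.3343  0.012 ]
water_bottle [361.4 138.8] 0.39 [ 0.5425 -0.2413  0.012 ]
spray_can [421.2 112.9] 0.68 [ 0.5921 -0.3488  0.012 ]
brass_weight [331.1 263.8] 0.95 [ 0.3311 -0.1882  0.066 ]
brass_weight [191.2 203.4] 0.77 [0.4418 0.0538 0.066 ]
glued_block [206.5 189.1] 0.63 [0.4508 0.0482 0.    ]
side water_bottle [337.  136.2] 0.75 [ 0.4667 -0.3395  0.012 ]
side brass_weight [380.8 174.9] 0.5 [ 0.2754 -0.1028  0.066 ]
side glued_block [313.9 216. ] 0.92 [0.4378 0.047  0.    ]
top glue_bottle [408.  163.1] 0.62 [ 0.5475 -0.2424  0.012 ]
top brass_weight [389.2 254.6] 0.66 [ 0.2926 -0.1815  0.066 ]
top glued_block [302.7 201.4] 0.7 [0.4375 0.0487 0.    ]
```

All three things are back within about 5 mm of where they were first detected. The weight is on the block's middle and the block is unmoved, so I'm handing in.

```bash
python3 -c "
from station import bot
print(bot.hand_in())"
```

```text
the job is handed in; nothing more can be done
None
```

I handed the job in at about 71 s: the brass weight is on the middle of the glued block, the block reads unmoved within camera error, and the glue bottle, water bottle and spray can are back on their own cork roundels; the hand-in gave no verdict.

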